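# Load the bead tray and present it turned crosswise

## Robot

A 7-joint arm with a two-finger parallel gripper is mounted at the origin on the work surface. World frame = base frame: x ahead of the robot, y to its left, z up, the work surface at z = 0. Lengths are in m, angles in rad, forces in N, time in s.
With the tool pointing down it reaches from about 0.4 to 0.85 m from the base axis. Payload 4.5 kg.
Tool frame: the origin (TCP) lies at the very end of the fingers, on their centre line; the grasp point (between the pads) lies 19 mm behind it (r.pinch_z is the distance from the TCP to the grasp point, in m); z points along the fingers, y is the line along which they close (so a half turn about z gives the same grasp; the last joint's range is limited). The gripper opens to 88 mm and grips with 3 to 60 N. Pads are 18 mm wide; open, the fingers measure 123 mm over their backs; the gripper's body (75 mm by 187 mm) begins 45 mm behind the grasp point.
Start: joints at [1.295, 0.689, -0.195, 1.565, 0.157, 0.902, -0.215], TCP at [0.191, -0.595, 0.239] pointing down, gripper open.
Joint ranges: [-3.01, 3.01], [-0.46, 2.08], [-1.47, 1.51], [0.13, 2.56], [-1, 4.14], [0.04, 2.09], [-2.66, 2.66]. Speed limits (rad/s): [2.57, 2.57, 3.14, 3.14, 3.14, 3.14, 3.14].

## Interface

Orientations are given as a unit quaternion [x, y, z, w].
In Python, from plant import r, cams gives the robot as it stands.
- The arm moves only by the shell command python3 -m pendant 'ROWS' [FORCE]. ROWS is JSON, a list of rows, each a list of 3 entries, a list of its own where there are three numbers: the closure, from -1 (fully open) to 1 (shut), then the shift along the tool's x, y, z in mm, then the turn, a rotation vector about the tool's x, y, z in degrees. A call has 1 to 8 rows; each row shifts and turns the commanded pose from where the row before left it, along the tool's axes as they then stand; what a row does not reach is not made up. A row lasts 1/8 s, in which the tool goes at most 62.5 mm and 10.7 degrees, less where a joint would pass 70% of its speed; a pose out of reach is approached as far as the arm can. A call with a gripper value outside its range is refused whole. The fingers move at their own pace and stop on an object; FORCE is the grip in N (left out, the last holds). Time passes only in rows, so rows that do not move let the fingers close. It gives the time, the measured TCP pose, the force, the opening and the grip force at its end, in the units of the state.
- r.get_state(): the state, without advancing time (a new reading comes with each control period).
- cams.snapshot(name): name is "scene" or "top" or "wrist"; returns a dict with "img" (400x640x3 uint8, red, green, blue), "camera_matrix" (3x3 intrinsics, pixels), "camera_from_world" (4x4, takes a point from world to camera coordinates); the wrist camera has in their place "tool_from_camera" (4x4, takes a point from camera to tool coordinates, whose origin is the TCP and whose axes are the flange's). Camera axes: x right, y up, looking along -z (the intrinsics and any distortion apply to the point x, -y, -z); pixel columns grow to the right and rows downward; lengths in m; the calibration is good to about 2 mm. The wrist camera is an equidistant fisheye: a pixel r from the principal point sees the ray r / f radians off the axis. A picture is of the moment at which its call begins: read the wrist's pose just before it. There is no depth.
- r.finish_job(): hands the job in; it is judged then, once.
The state is a dict: "clock": time; "q": joint angles; "qd": joint speeds; "joint_torque": joint torques, N m; "tool_pos": TCP position; "eef_rot": TCP orientation; "contact_force": force on the tool from outside, world axes, zero at the start; "moment": the same for the moment, N m; "opening": opening from 0.0 (shut) to 1.0 (fully open); "finger_force": force on a finger pad.
Only numpy, scipy, OpenCV 4.12 (cv2) and the standard library are available. Lean on these libraries where they do the work, as an engineer would, in place of code of your own. Each camera call takes 0.05 s, during which the arm holds its last target. There are 200 camera calls.

## Task

At the shoe-trimming bench, take the two gold beads out of the bead rack and set one in each of the two empty wells of the carry tray, while the tray stays standing on its cork mat. Then grip the tray by the bar of its arched handle, lift it straight up to about 10 cm above the mat, and only then turn it a quarter turn (either way) so that it lies crosswise above the mat, keeping it level all the time so that the loose red ball stays in the middle of the white dish. Finish holding it there, still and level above the middle of the mat, and do not put it down or let go; leave the other beads and the things on the bench where they are.

Things in the scene. Friction and masses are not known exactly. Their poses are not given: they have to be found in the camera images.
- tray: Loose carry tray, about 0.3 to 0.45 kg: a light-wood plate 240 x 140 x 8 mm with a fixed white dish (100 mm across, rim 20 mm above the tray's underside) in its middle, one round well near each short end and an arched handle across its middle. Origin: centre of the plate's underside. x along its length, y along its width (and along the handle bar), z up. It starts standing lengthwise on the mat, its x along the mat's x.
- handle (a point): Middle of the handle's black grip bar, 107 mm above the tray's underside, straight above the dish. The bar runs along the tray's y, 136 mm long, 14 mm wide (along the tray's x) and 18 mm high, flat sided; it is carried by two dark posts 14 x 12 mm at its ends (62 mm either side of the middle). 53 mm are free between the top of the red ball and the bar's underside.
- well_a (a point): Well at the tray's -x end, 95 mm from the tray's middle: a round hole 22 mm across through the 8 mm plate, on whose edge a 28 mm bead sits. The point is where the centre of a seated bead is: 16.7 mm above the tray's underside (8.7 mm above the plate's top).
- well_b (a point): The same well at the tray's +x end, 95 mm from the tray's middle, same size and same point.
- dish_mid (a point): Point on the tray's middle axis where the red ball's centre lies when it is centred: 29.3 mm above the tray's underside. The dish is a very shallow cone (rises 5.7 mm from a flat spot of 8 mm radius to its rim at 48 mm radius), so the ball rolls off when the tray is tipped or jerked.
- ball_center (a point): Centre of the loose red ball, 30 mm across, 30 g, lying in the middle of the dish. It is never gripped.
- gold_a_center (a point): Centre of one gold (brass-coloured) bead, a ball 28 mm across, 25 g. At the start it sits in a pocket of the rack, its centre 24.7 mm above the bench. The two gold beads are interchangeable.
- gold_b_center (a point): Centre of the other gold bead, same size and mass.
- blue_center (a point): Centre of a blue bead, 28 mm across, in another pocket of the rack; to be left there.
- black_center (a point): Centre of a black bead, 28 mm across, in another pocket of the rack; to be left there.
- rack: Fixed white bead rack, 160 x 160 x 16 mm, standing on the bench, with four round pockets 22 mm across in a square, at 37.5 mm either side of its middle along its x and y (75 mm apart). Which bead is in which pocket varies. Origin: centre of its underside, axes along its edges.
- mat: Fixed cork mat, 300 x 200 x 2 mm, flat on the bench, with a green stripe along its length. Origin: centre of its underside, on the bench. x along its length (and the stripe), y across. Mat and rack lie on opposite sides of the robot's middle line, either way round.
- spool: Green thread spool, 30 mm across, 42 mm high, standing free on the bench; bystander. Origin: centre of its underside.
- knife: Slim silver cutting knife, 170 mm long, 12 mm wide, 8 mm high, lying free on the bench along its x; bystander. Origin: underside, middle of its handle.
- hammer: Hammer lying on the bench at the side; bystander. Origin: underside, mid length.
- gold_a: The same gold bead as a body (its origin is a point on its surface that turns with it; use its centre).
- gold_b: The other gold bead as a body (its origin is a point on its surface that turns with it; use its centre).

How it is judged:
On the way, in this order (a step that is already met when the one before it is completed fails the run):
1. a gold bead sits in each of the two wells, let go, while the tray stands on its mat (((distance between gold_a_center and well_a below 0.007 m and distance between gold_b_center and well_b below 0.007 m) or (distance between gold_a_center and well_b below 0.007 m and distance between gold_b_center and well_a below 0.007 m)) and contact force between the fingers and gold_a below 0.05 N and contact force between the fingers and gold_b below 0.05 N and height (world z) of tray below 0.01 m), for 0.2 s.
2. the tray is lifted straight up, still lengthwise over the mat (within about 17 degrees), at least 5 cm up (height (world z) of tray above 0.05 m and angle between the x axis of tray and the x axis of mat, either way round below 0.3 rad and contact force between the fingers and tray above 1 N), for 0.1 s.
At the end, for the whole second after the job is handed in: Fingers hold the tray by its bar (within 5 cm of its middle), underside 6-16 cm up, within 6 cm of the mat's middle, crosswise within 10 degrees, level within 5, at rest; a gold bead within 7 mm of its seat in each well, the red ball within 10 mm of the dish's middle (((distance between gold_a_center and well_a below 0.007 m and distance between gold_b_center and well_b below 0.007 m) or (distance between gold_a_center and well_b below 0.007 m and distance between gold_b_center and well_a below 0.007 m)) and height (world z) of tray between 0.06 and 0.16 m and horizontal distance between tray and mat below 0.06 m and angle between the x axis of tray and the y axis of mat, either way round below 0.17 rad and angle between tray's own z axis and vertical below 0.09 rad and horizontal distance between ball_center and dish_mid below 0.01 m and distance between ball_center and dish_mid below 0.012 m and contact force between the fingers and tray above 1 N and distance between the grasp point and handle below 0.05 m and linear speed of tray below 0.03 m/s and angular speed of tray below 0.15 rad/s); the arm keeps its last pose, push and grip.
It fails at once if the red ball rolls more than 25 mm from the middle of the dish (distance between ball_center and dish_mid above 0.025 m).
It fails at once if the tray is tipped more than about 10 degrees (angle between tray's own z axis and vertical above 0.18 rad).
It fails at once if the blue or the black bead is taken or knocked from its pocket (distance of any of blue_center, black_center from where it was at the start of the episode above 0.015 m).
It fails at once if a bystander on the bench is shoved more than 3 cm (distance of any of spool, knife, hammer from where it was at the start of the episode above 0.03 m).
It also fails if it takes over 72 s, if anything falls off the work surface, if the arm or the gripper's body presses on something with over 40 N, if the wrist force passes 120 N, or if a joint passes its speed limit or range.

## Working session

There is one attempt and no reset: what is moved stays moved. The work goes in short steps, Python scripts to look and compute and a shell command to move; the robot and the scene stay as the last step left them, time stands still between calls to the robot, and variables do not carry over. Pictures are saved under pics/ and viewed, at most 11 in all, crops included, and the job is handed in when it is done.

```bash
ls; mkdir -p pics
python3 - <<'E'
from plant import r,cams
import cv2
s=r.get_state();print(s)
for n in("top","scene"):
    d=cams.snapshot(n);cv2.imwrite(f"pics/{n}0.png",d["img"][:,:,::-1]);print(d["camera_matrix"],d["camera_from_world"],[k for k in d])
E
```

```text
pics
{'clock': 0.0, 'q': array([ 1.29480715,  0.68997715, -0.19449011,  1.56635144,  0.1573351 ,
        0.90254497, -0.21511229]), 'qd': array([-0.00037549, -0.00177933, -0.00045519, -0.00109979,  0.00065557,
       -0.00011257,  0.00058557]), 'joint_torque': array([ 7.69640155e-04, -5.27569056e+01, -1.26663577e+00, -1.53431672e+01,
       -5.25869394e-02,  6.45243490e-03,  2.02155120e-04]), 'tool_pos': array([ 0.19026604, -0.59465218,  0.23791175]), 'eef_rot': array([ 9.88021467e-01,  1.54313613e-01, -2.37222218e-04, -9.13206381e-04]), 'contact_force': array([ 0.56578786, -0.57469063, -1.06697216]), 'moment': array([-0.01549458,  0.04111751,  0.03968086]), 'finger_force': 0.0, 'opening': 1.0017330534663111}
[[461.92350473   0.         315.52526294]
 [  0.         461.92350473 204.02726242]
 [  0.           0.           1.        ]] [[ 0.00594367 -0.99997633 -0.00346519 -0.09848588]
 [ 0.99493879  0.00556606  0.10032853 -0.54011696]
 [-0.10030687 -0.00404397  0.99494833 -1.33072554]
 [ 0.          0.          0.          1.        ]] ['img', 'camera_matrix', 'camera_from_world']
[[372.88924802   0.         315.4622204 ]
 [  0.         372.88924802 196.88800269]
 [  0.           0.           1.        ]] [[-7.42359672e-01  6.70001533e-01 -2.50462281e-04  4.99195091e-01]
 [-4.55617801e-01 -5.04548992e-01  7.33377621e-01  1.27527264e-01]
 [ 4.91237760e-01  5.44544085e-01  6.79821449e-01 -1.13340952e+00]
 [ 0.00000000e+00  0.00000000e+00  0.00000000e+00  1.00000000e+00]] ['img', 'camera_matrix', 'camera_from_world']
```

View pics/top0.png

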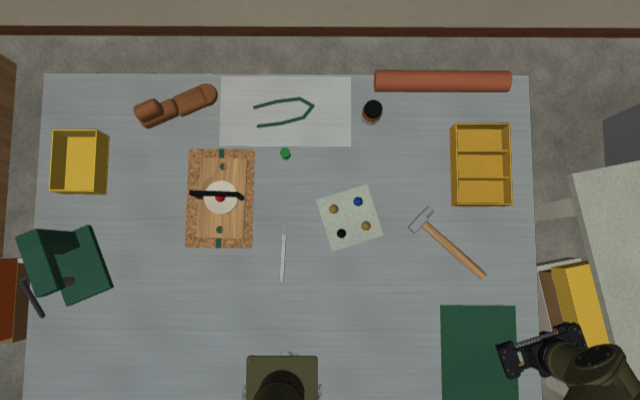

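View pics/scene0.png

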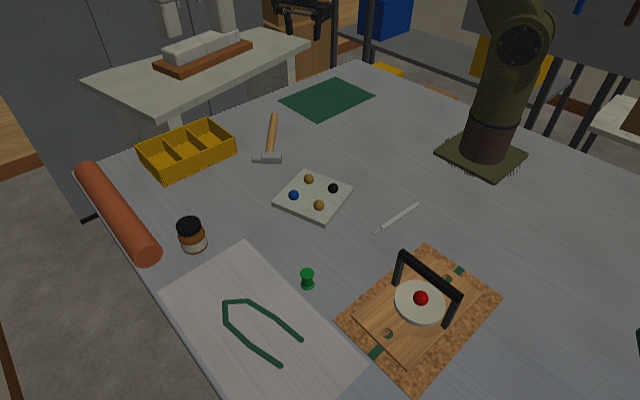

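The top view shows the mat and tray at (220,198), with wells at (222,167) and (220,229). The rack is at (350,217), with gold beads at (333,209) and (366,226), blue at (358,201) and black at (341,233). The scene view agrees.

```bash
cat > h.py <<'E'
from plant import r,cams
import numpy as np,cv2
from scipy.spatial.transform import Rotation as R
def snap(n,save=None):
    s=r.get_state();d=cams.snapshot(n);K=d["camera_matrix"]
    if n=="wrist":
        T=np.eye(4);T[:3,:3]=R.from_quat(s["eef_rot"]).as_matrix();T[:3,3]=s["tool_pos"];W=T@d["tool_from_camera"]
    else: W=np.linalg.inv(d["camera_from_world"])
    if save: cv2.imwrite(f"pics/{save}.png",d["img"][:,:,::-1])
    return d["img"],K,W,n
def at(S,uv,z):
    "pixel -> world point at height z"
    _,K,W,n=S;a=np.array([(uv[0]-K[0,2])/K[0,0],(uv[1]-K[1,2])/K[1,1]])
    if n=="wrist":
        t=np.hypot(*a);a=np.r_[a*np.sin(t)/max(t,1e-9),np.cos(t)]
    else: a=np.r_[a,1]
    v=W[:3,:3]@(a*[1,-1,-1]);p=W[:3,3]
    return p+v*(z-p[2])/v[2]
def blobs(img,lo,hi,box=None,amin=8,amax=1e9):
    h=cv2.cvtColor(img,cv2.COLOR_RGB2HSV);m=cv2.inRange(h,np.array(lo),np.array(hi))
    if box: k=np.zeros_like(m);x0,y0,x1,y1=box;k[y0:y1,x0:x1]=1;m*=k
    n,_,st,c=cv2.connectedComponentsWithStats(m)
    return [(c[i].round(1),int(st[i,4])) for i in range(1,n) if amin<=st[i,4]<=amax]
def step(xyz,yaw=None):
    "tool-frame shift (mm) to bring TCP to xyz; yaw = wanted world heading (deg) of tool y (mod 180), tool straight down"
    s=r.get_state();q=R.from_quat(s["eef_rot"]);print("shift",(q.inv().apply(np.array(xyz)-s["tool_pos"])*1000).round(1))
    y=q.apply([0,1,0]);h=np.degrees(np.arctan2(y[1],y[0]));print("y heading",h.round(2),"tilt z",q.apply([0,0,1]).round(4))
    if yaw is not None:
        d=(h-yaw+90)%180-90;print("rz(deg about tool z)",round(d,2))
        Y=np.r_[np.cos(np.radians(h-d)),np.sin(np.radians(h-d)),0];Z=np.r_[0,0,-1];M=np.c_[np.cross(Y,Z),Y,Z]
        print("rotvec",(np.degrees((q.inv()*R.from_matrix(M)).as_rotvec())).round(2))
E
cat > m.py <<'E'
from h import *
S=snap("top");C=snap("scene")
def show(nm,lo,hi,z,bt,bs):
    for s,b in((S,bt),(C,bs)):
        for c,a in blobs(s[0],lo,hi,b): print(nm,s[3],c,a,at(s,c,z)[:2].round(4))
bt,bs=(315,180,388,252),(268,165,358,228)
show("gold",(10,90,60),(30,255,255),.0247,bt,bs)
show("blue",(100,100,40),(130,255,255),.0247,bt,bs)
show("black",(0,0,0),(180,255,50),.0247,bt,bs)
tt,ts=(180,145,260,252),(335,240,505,395)
show("red",(0,150,60),(5,255,255),.0313,tt,ts)
show("green",(50,60,20),(95,255,255),.002,tt,ts)
show("bar",(0,0,0),(180,255,60),.118,tt,ts)
E
python3 m.py
```

```text
gold top [333.2 208.6] 57 [ 0.5277 -0.1474]
gold top [365.4 225.5] 54 [ 0.4785 -0.2418]
gold scene [308.9 178.1] 67 [ 0.4769 -0.2433]
gold scene [318.9 204.4] 76 [ 0.5262 -0.1491]
blue top [357.5 201.1] 54 [ 0.5503 -0.2189]
blue scene [293.4 194.6] 79 [ 0.5506 -0.2203]
black top [341.1 232.9] 52 [ 0.4564 -0.1707]
black scene [332.5 188. ] 78 [ 0.4575 -0.171 ]
red top [219.6 197.9] 34 [0.5567 0.1864]
red scene [420.9 297.5] 139 [0.56  0.186]
green top [221.1 152.7] 40 [0.6979 0.1917]
green top [221.8 166.1] 11 [0.6568 0.1885]
green top [218.8 229.4] 19 [0.4656 0.1925]
green top [218. 243.] 45 [0.4252 0.1937]
green scene [458.5 270.1] 55 [0.4229 0.1926]
green scene [447.7 279.6] 25 [0.4619 0.1908]
green scene [388.7 335.4] 27 [0.6538 0.1872]
green scene [375.5 351.9] 132 [0.6966 0.1915]
bar top [214.9 193.9] 275 [0.5579 0.1811]
bar scene [428.5 282.3] 1316 [0.5819 0.1981]
bar scene [414.7 299.6] 19 [0.6283 0.203 ]
bar scene [397.6 310. ] 23 [0.6654 0.1959]
bar scene [357.5 322.5] 14 [0.7312 0.1667]
bar scene [378.9 344.1] 32 [0.733  0.2136]
bar scene [370.9 356.5] 11 [0.7567 0.2183]
bar scene [400.9 365.8] 16 [0.7341 0.2573]
```

Run:
```python
from h import *
step([.527,-.148,.15],-72.5)
print(cams.snapshot("wrist")["tool_from_camera"].round(3))
```

```text
shift [ 456.9 -322.9   88.5]
y heading -72.25 tilt z [-4.e-04  1.e-03 -1.e+00]
rz(deg about tool z) 0.25
rotvec [-0.06  0.    0.25]
[[ 0.     0.955  0.297  0.077]
 [ 1.    -0.    -0.     0.001]
 [-0.     0.297 -0.955 -0.146]
 [ 0.     0.     0.     1.   ]]
```

```bash
python3 -m pendant '[[-0.1,[38,-27,4],[0,0,0]],[-0.1,[38,-27,4],[0,0,0]],[-0.1,[38,-27,4],[0,0,0]],[-0.1,[38,-27,4],[0,0,0]],[-0.1,[38,-27,4],[0,0,0]],[-0.1,[38,-27,4],[0,0,0]],[-0.1,[38,-27,4],[0,0,0]],[-0.1,[38,-27,4],[0,0,0]]]' 15
python3 -m pendant '[[-0.1,[38,-27,14],[0,0,0]],[-0.1,[38,-27,14],[0,0,0]],[-0.1,[38,-27,14],[0,0,0]],[-0.1,[38,-27,14],[0,0,0]],[-0.1,[0,0,0],[0,0,0]],[-0.1,[0,0,0],[0,0,0]]]'
python3 - <<'E'
from h import *
S=snap("wrist","w1")
print(r.get_state()["q"].round(2))
for n,lo,hi in(("gold",(10,90,60),(30,255,255)),("blue",(100,100,40),(130,255,255)),("black",(0,0,0),(180,255,50))):
    for c,a in blobs(S[0],lo,hi,amin=60): print(n,c,a,at(S,c,.0247)[:2].round(4))
step([.527,-.148,.018],-72.5)
E
```

```text
clock: 1.25
tool_pos: [0.4151, -0.2957, 0.2067]
eef_rot: [0.988, 0.154, 0.0, 0.0]
contact_force: [1.2, 0.7, 0.5]
opening: 0.551
finger_force: 0.0
clock: 2.0
tool_pos: [0.5256, -0.1482, 0.1506]
eef_rot: [0.988, 0.154, -0.0, 0.0]
contact_force: [-0.3, -0.6, -0.5]
opening: 0.55
finger_force: 0.0
[ 0.24  0.71 -0.08  1.89  0.11  0.54 -1.17]
gold [83.4 97.9] 14731 [0.5462 0.1355]
gold [616.9 206.1] 7139 [ 0.627  -0.5276]
gold [327.1 186.9] 682 [ 0.5286 -0.1481]
gold [439.8 309.1] 540 [ 0.4304 -0.3157]
gold [214.2 310.5] 451 [ 0.3491 -0.0686]
gold [  9.9 360. ] 1222 [-0.1582  0.5047]
gold [394.6 352. ] 1839 [ 0.354  -0.2915]
gold [629.2 385.4] 655 [ 0.252  -1.1274]
blue [407.9 187.3] 639 [ 0.5514 -0.2198]
black [42.9 83.7] 2057 [0.5514 0.2179]
black [324.7 330.5] 66047 [ 0.3664 -0.1971]
black [327.2 259.7] 565 [ 0.4572 -0.171 ]
black [310.2 312.1] 157 [ 0.3879 -0.1736]
shift [  2.   -0.6 132.8]
y heading -72.34 tilt z [-6.0e-04 -1.1e-03 -1.0e+00]
rz(deg about tool z) 0.16
rotvec [0.05 0.05 0.16]
```

View pics/w1.png

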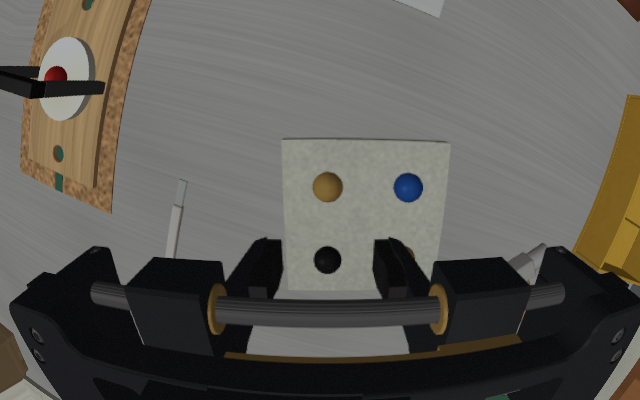

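The wrist view shows gold at (327,187), which gives (0.5286,-0.1481), along with blue at (408,187) and black at (327,260). These match the other cameras, so I'm descending on the gold bead.

```bash
python3 -m pendant '[[-0.1,[3,-1,40],[0,0,0]],[-0.1,[0,0,40],[0,0,0]],[-0.1,[0,0,30],[0,0,0]],[-0.1,[0,0,17],[0,0,0]],[-0.1,[0,0,5],[0,0,0]],[-0.1,[0,0,0],[0,0,0]]]'
python3 -m pendant '[[0.6,[0,0,0],[0,0,0]],[0.6,[0,0,0],[0,0,0]],[0.6,[0,0,0],[0,0,0]],[0.6,[0,0,0],[0,0,0]]]' 10
```

```text
clock: 2.8
tool_pos: [0.529, -0.1463, 0.0193]
eef_rot: [0.988, 0.154, 0.0, 0.0]
contact_force: [0.9, -0.4, -0.1]
opening: 0.552
finger_force: 0.0
clock: 3.3
tool_pos: [0.5295, -0.1467, 0.0193]
eef_rot: [0.988, 0.154, 0.001, 0.001]
contact_force: [0.9, -2.3, 5.0]
opening: 0.305
finger_force: 10.0
```

```bash
python3 -m pendant '[[0.6,[0,0,-10],[0,0,0]],[0.6,[0,0,-20],[0,0,0]],[0.6,[0,0,-40],[0,0,0]],[0.6,[0,0,-60],[0,0,0]],[0.6,[0,0,0],[0,0,0]],[0.6,[0,0,0],[0,0,0]]]'
python3 - <<'E'
from h import *
S=snap("wrist","w2")
T=snap("top")
for c,a in blobs(T[0],(10,90,60),(30,255,255),(300,170,400,260)): print(c,a,at(T,c,.145)[:2])
cv2.imwrite("pics/w2c.png",cv2.resize(S[0][180:320,200:460,::-1],None,fx=2,fy=2))
step([.654,.1885,.15],-90.8)
E
```

```text
clock: 4.05
tool_pos: [0.5279, -0.1452, 0.1485]
eef_rot: [0.988, 0.155, -0.001, -0.0]
contact_force: [-0.5, 0.0, -0.1]
opening: 0.303
finger_force: 10.0
[367.8 224.6] 16 [ 0.47436409 -0.23571982]
shift [ 222.5 -279.2   -2.7]
y heading -72.23 tilt z [-3.3e-03  8.0e-04 -1.0e+00]
rz(deg about tool z) 18.57
rotvec [-0.07  0.18 18.57]
```

View pics/w2c.png

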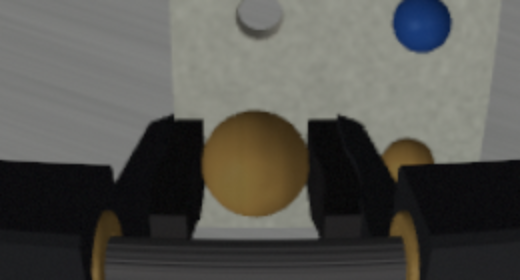

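```bash
python3 -m pendant '[[0.6,[28,-35,-1],[0,0,0]],[0.6,[28,-35,0],[0,0,0]],[0.6,[28,-35,0],[0,0,0]],[0.6,[28,-35,0],[0,0,0]],[0.6,[28,-35,0],[0,0,0]],[0.6,[28,-35,0],[0,0,0]],[0.6,[28,-35,0],[0,0,0]],[0.6,[27,-35,0],[0,0,0]]]'
python3 -m pendant '[[0.6,[0,0,0],[0,0,9.3]],[0.6,[0,0,0],[0,0,9.3]],[0.6,[0,0,0],[0,0,0]],[0.6,[0,0,0],[0,0,0]]]'
python3 - <<'E'
from h import *
S=snap("wrist","w3");s=r.get_state()
print(s["q"].round(2),s["tool_pos"])
z=s["tool_pos"][2]
for n,lo,hi,h in(("gold",(10,90,60),(30,255,255),z+.006),("green",(50,60,20),(95,255,255),.002),("red",(0,150,60),(5,255,255),.0313)):
    for c,a in blobs(S[0],lo,hi,(200,60,450,300),amin=60): print(n,c,a,at(S,c,h)[:2].round(4))
step([.654,.1885,.012],-90.8)
E
```

```text
clock: 5.15
tool_pos: [0.6548, 0.1901, 0.1475]
eef_rot: [0.988, 0.154, -0.002, 0.0]
contact_force: [0.4, -0.7, 0.2]
opening: 0.308
finger_force: 10.0
clock: 5.65
tool_pos: [0.655, 0.1887, 0.1486]
eef_rot: [1.0, -0.006, -0.001, 0.0]
contact_force: [-0.9, 0.6, -0.8]
opening: 0.304
finger_force: 10.0
[-0.39  0.87  0.08  1.46 -0.08  0.82 -1.86] [0.65520813 0.18862766 0.14893338]
gold [323.6 186.8] 22462 [0.6944 0.1891]
gold [327.1 262.4] 2123 [0.6542 0.1879]
gold [401.  293.5] 125 [0.6329 0.1472]
gold [253.5 293.9] 110 [0.6336 0.229 ]
green [323.  141.7] 457 [0.6968 0.1913]
green [327.2 183.2] 146 [0.6561 0.1878]
red [331.7 290.7] 189 [0.5513 0.1845]
shift [-1.000e+00  1.000e-01  1.369e+02]
y heading -90.73 tilt z [-1.3e-03 -4.0e-04 -1.0e+00]
rz(deg about tool z) 0.07
rotvec [0.02 0.08 0.06]
```

View pics/w3.png

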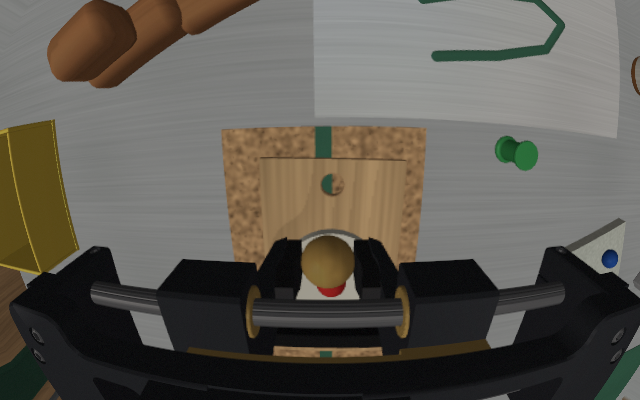

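Here the well of interest is at about (332,185), half green and half cork. The bead is held at (327,262) and the plate's far corners are at (260,157) and (406,160).

Run:
```python
from h import *
S=snap("wrist");
cv2.imwrite("pics/w3c.png",cv2.resize(S[0][135:220,240:430,::-1],None,fx=4,fy=4,interpolation=cv2.INTER_CUBIC))
for p in((260,157),(406,160),(320.5,185),(344,185),(332,173.5),(332,196)): print(p,at(S,p,.010)[:2].round(4))
```

```text
(260, 157) [0.6851 0.251 ]
(406, 160) [0.6807 0.1124]
(320.5, 185) [0.6567 0.1942]
(344, 185) [0.6564 0.1718]
(332, 173.5) [0.6678 0.1832]
(332, 196) [0.6456 0.1833]
```

View pics/w3c.png

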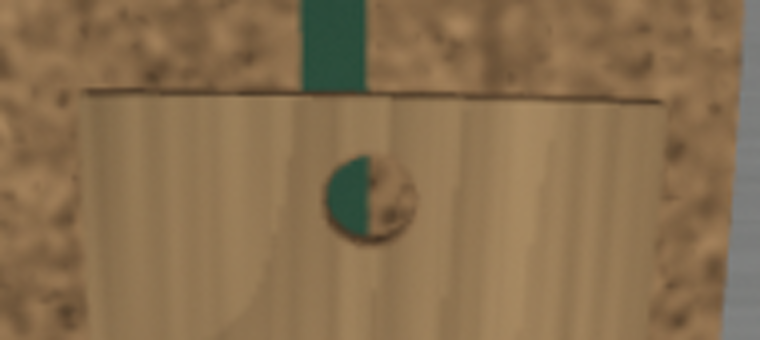

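The crop puts the well centre at full-frame (332.6,184.6), which is (0.657,0.183), with the tray yawed −1.8°. This agrees with the ball and the plate's edge. Now placing the bead.

```bash
python3 -m pendant '[[0.6,[3,5,30],[0,0,1]],[0.6,[0,0,40],[0,0,0]],[0.6,[0,0,35],[0,0,0]],[0.6,[0,0,20],[0,0,0]],[0.6,[0,0,0],[0,0,0]],[0.6,[0,0,0],[0,0,0]]]'
python3 - <<'E'
from h import *
step([.658,.1838,.0140],-91.8);S=snap("wrist")
for c,a in blobs(S[0],(10,90,60),(30,255,255),(290,230,365,275),amin=60): print(c,a,at(S,c,r.get_state()["tool_pos"][2]+.006))
E
```

```text
clock: 6.5
tool_pos: [0.6598, 0.184, 0.0261]
eef_rot: [1.0, -0.016, 0.001, -0.0]
contact_force: [0.4, -1.0, -0.8]
opening: 0.306
finger_force: 10.0
shift [-1.8  0.3 12.1]
y heading -91.84 tilt z [ 2.6e-03  7.0e-04 -1.0e+00]
rz(deg about tool z) -0.04
rotvec [-0.04 -0.15 -0.04]
[327.3 251.4] 2413 [0.66532623 0.18303986 0.03238106]
```

```bash
python3 -m pendant '[[0.6,[-2,0,6],[0,0,0]],[0.6,[0,0,5],[0,0,0]],[0.6,[0,0,0],[0,0,0]],[0.6,[0,0,0],[0,0,0]]]'
python3 -m pendant '[[0.2,[0,0,0],[0,0,0]],[-0.1,[0,0,0],[0,0,0]],[-0.1,[0,0,0],[0,0,0]],[-0.1,[0,0,0],[0,0,0]]]'
python3 -m pendant '[[-0.1,[0,0,-15],[0,0,0]],[-0.1,[0,0,-30],[0,0,0]],[-0.1,[0,0,-40],[0,0,0]],[-0.1,[0,0,-50],[0,0,0]],[-0.1,[0,0,0],[0,0,0]],[-0.1,[0,0,0],[0,0,0]]]'
python3 - <<'E'
from h import *
S=snap("wrist","w4")
for c,a in blobs(S[0],(10,150,60),(30,255,255),(290,140,375,250),amin=60): print(c,a,at(S,c,.0187))
for c,a in blobs(S[0],(0,150,60),(5,255,255),(200,200,450,350),amin=60): print("red",c,a,at(S,c,.0313))
cv2.imwrite("pics/w4c.png",cv2.resize(S[0][120:330,200:450,::-1],None,fx=2,fy=2))
step([.480,-.2427,.15],-72.5)
E
```

```text
clock: 7.05
tool_pos: [0.657, 0.1838, 0.0139]
eef_rot: [1.0, -0.016, 0.0, 0.0]
contact_force: [0.8, -0.8, 1.0]
opening: 0.308
finger_force: 10.0
clock: 7.55
tool_pos: [0.6564, 0.1839, 0.0136]
eef_rot: [1.0, -0.016, -0.0, 0.0]
contact_force: [0.2, -0.6, 0.2]
opening: 0.551
finger_force: 0.0
clock: 8.3
tool_pos: [0.6563, 0.1839, 0.1492]
eef_rot: [1.0, -0.016, 0.0, -0.0]
contact_force: [-0.8, -0.1, -0.2]
opening: 0.55
finger_force: 0.0
[329.6 186.1] 409 [0.65903969 0.18089766 0.0187    ]
red [327.9 283.5] 613 [0.5615492  0.18552263 0.0313    ]
shift [-162.   431.9   -1.3]
y heading -91.84 tilt z [-1.5e-03 -4.0e-04 -1.0e+00]
rz(deg about tool z) -19.34
rotvec [ 1.000e-02  9.000e-02 -1.934e+01]
```

View pics/w4c.png

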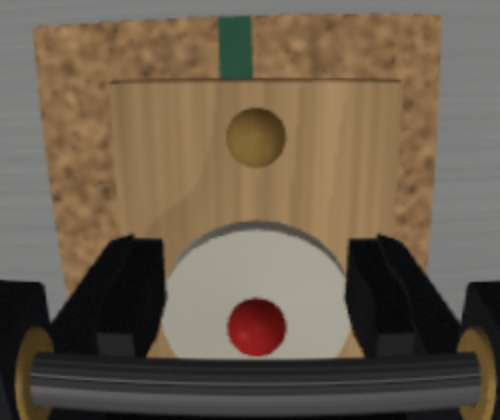

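The bead sits in its well at (328,188), in line with the plate's centre, and the red ball is centred at (0.5615,0.1855). Going for the second bead.

```bash
python3 -m pendant '[[-0.1,[-18,48,0],[0,0,0]],[-0.1,[-18,48,0],[0,0,0]],[-0.1,[-18,48,0],[0,0,0]],[-0.1,[-18,48,0],[0,0,0]],[-0.1,[-18,48,0],[0,0,0]],[-0.1,[-18,48,0],[0,0,0]],[-0.1,[-18,48,0],[0,0,0]],[-0.1,[-18,48,0],[0,0,0]]]'
python3 -m pendant '[[-0.1,[-18,48,0],[0,0,0]],[-0.1,[0,0,0],[0,0,-9.7]],[-0.1,[0,0,0],[0,0,-9.6]],[-0.1,[0,0,0],[0,0,0]],[-0.1,[0,0,0],[0,0,0]]]'
python3 - <<'E'
from h import *
S=snap("wrist")
for c,a in blobs(S[0],(10,90,60),(30,255,255),(200,100,450,280),amin=60): print(c,a,at(S,c,.0247)[:2])
step([.480,-.2427,.019],-72.5)
E
```

```text
clock: 9.35
tool_pos: [0.4987, -0.1964, 0.1476]
eef_rot: [1.0, -0.016, -0.001, -0.0]
contact_force: [0.3, 0.1, 1.2]
opening: 0.551
finger_force: 0.0
clock: 9.98
tool_pos: [0.4803, -0.2424, 0.1481]
eef_rot: [0.989, 0.15, -0.001, -0.0]
contact_force: [0.6, 0.8, 0.4]
opening: 0.548
finger_force: 0.0
[326.1 191.3] 693 [ 0.47969269 -0.24225732]
shift [ -0.5   0.2 129.3]
y heading -72.66 tilt z [-9.e-04  2.e-04 -1.e+00]
rz(deg about tool z) -0.16
rotvec [-0.03  0.04 -0.16]
```

```bash
python3 -m pendant '[[-0.1,[-1,0,40],[0,0,0]],[-0.1,[0,0,40],[0,0,0]],[-0.1,[0,0,30],[0,0,0]],[-0.1,[0,0,14],[0,0,0]],[-0.1,[0,0,5],[0,0,0]],[-0.1,[0,0,0],[0,0,0]]]'
python3 -m pendant '[[0.6,[0,0,0],[0,0,0]],[0.6,[0,0,0],[0,0,0]],[0.6,[0,0,0],[0,0,0]],[0.6,[0,0,0],[0,0,0]]]' 10
python3 -m pendant '[[0.6,[0,0,-10],[0,0,0]],[0.6,[0,0,-20],[0,0,0]],[0.6,[0,0,-40],[0,0,0]],[0.6,[0,0,-60],[0,0,0]],[0.6,[0,0,0],[0,0,0]],[0.6,[0,0,0],[0,0,0]]]'
python3 - <<'E'
from h import *
S=snap("wrist");s=r.get_state();print(s["q"].round(2))
for c,a in blobs(S[0],(10,90,60),(30,255,255),(290,230,365,290),amin=60): print(c,a,at(S,c,s["tool_pos"][2]+.006)[:2])
step([.4665,.189,.15],88.2)
E
```

```text
clock: 10.78
tool_pos: [0.4802, -0.2431, 0.0202]
eef_rot: [0.988, 0.152, 0.0, 0.0]
contact_force: [0.2, -0.6, 0.7]
opening: 0.55
finger_force: 0.0
clock: 11.28
tool_pos: [0.4797, -0.242, 0.0201]
eef_rot: [0.988, 0.152, -0.0, -0.001]
contact_force: [-1.1, 4.3, 5.2]
opening: 0.308
finger_force: 10.0
clock: 12.02
tool_pos: [0.4795, -0.2436, 0.1498]
eef_rot: [0.988, 0.151, 0.0, 0.0]
contact_force: [-0.8, -0.1, 0.0]
opening: 0.307
finger_force: 10.0
[ 0.46  0.71 -0.13  1.92  0.16  0.53 -1.04]
[326.5 259.6] 2082 [ 0.47958195 -0.24401429]
shift [ 117.5 -416.1   -1. ]
y heading -72.58 tilt z [-0.0015  0.     -1.    ]
rz(deg about tool z) 19.22
rotvec [-1.000e-02  9.000e-02  1.922e+01]
```

```bash
python3 -m pendant '[[0.6,[0,0,0],[0,0,-10.1]],[0.6,[0,0,0],[0,0,-10.1]],[0.6,[0,0,0],[0,0,-10.1]],[0.6,[0,0,0],[0,0,-10.1]],[0.6,[0,0,0],[0,0,-10.1]],[0.6,[0,0,0],[0,0,-10.1]],[0.6,[0,0,0],[0,0,-10.1]],[0.6,[0,0,0],[0,0,-10.1]]]'
python3 -m pendant '[[0.6,[0,0,0],[0,0,-10.1]],[0.6,[0,0,0],[0,0,-10]],[0.6,[0,0,0],[0,0,-10]],[0.6,[0,0,0],[0,0,-10]],[0.6,[0,0,0],[0,0,-10]],[0.6,[0,0,0],[0,0,-10]],[0.6,[0,0,0],[0,0,-10]],[0.6,[0,0,0],[0,0,-10]]]'
python3 -m pendant '[[0.6,[3,54,0],[0,0,0]],[0.6,[3,54,0],[0,0,0]],[0.6,[3,54,0],[0,0,0]],[0.6,[3,54,0],[0,0,0]],[0.6,[3,54,0],[0,0,0]],[0.6,[3,54,0],[0,0,0]],[0.6,[3,54,0],[0,0,0]],[0.6,[3,54,0],[0,0,0]]]'
python3 -m pendant '[[0.6,[0,0,0],[0,0,0]],[0.6,[0,0,0],[0,0,0]]]'
python3 - <<'E'
from h import *
S=snap("wrist","w5");s=r.get_state();print(s["q"].round(2))
for c,a in blobs(S[0],(10,90,60),(30,255,255),(290,230,365,290),amin=60): print(c,a,at(S,c,s["tool_pos"][2]+.006)[:2])
step([.4665,.189,.014],88.2)
cv2.imwrite("pics/w5c.png",cv2.resize(S[0][110:300,210:440,::-1],None,fx=3,fy=3))
E
```

```text
clock: 13.08
tool_pos: [0.4787, -0.2427, 0.1479]
eef_rot: [0.652, 0.758, -0.0, -0.002]
contact_force: [0.0, -0.5, -0.5]
opening: 0.308
finger_force: 10.0
clock: 14.08
tool_pos: [0.4787, -0.2427, 0.1479]
eef_rot: [0.011, 1.0, 0.001, -0.001]
contact_force: [-0.3, -0.1, 0.3]
opening: 0.302
finger_force: 10.0
clock: 15.08
tool_pos: [0.4672, 0.1907, 0.148]
eef_rot: [0.014, 1.0, -0.001, -0.002]
contact_force: [0.5, -0.3, -0.3]
opening: 0.305
finger_force: 10.0
clock: 15.32
tool_pos: [0.4674, 0.1883, 0.1483]
eef_rot: [0.014, 1.0, -0.001, -0.001]
contact_force: [-0.7, -0.8, -0.3]
opening: 0.309
finger_force: 10.0
[ 0.02  0.8  -0.84  1.99  0.88  0.77  0.18]
[300.4 233.3] 185 [0.45215608 0.17461172]
[354.7 233.1] 155 [0.45277946 0.2014628 ]
[327.3 258.4] 2202 [0.466552   0.18751906]
shift [  0.9   1.8 134.4]
y heading 88.27 tilt z [-0.0024 -0.0025 -1.    ]
rz(deg about tool z) 0.07
rotvec [-0.15 -0.14  0.07]
```

View pics/w5c.png

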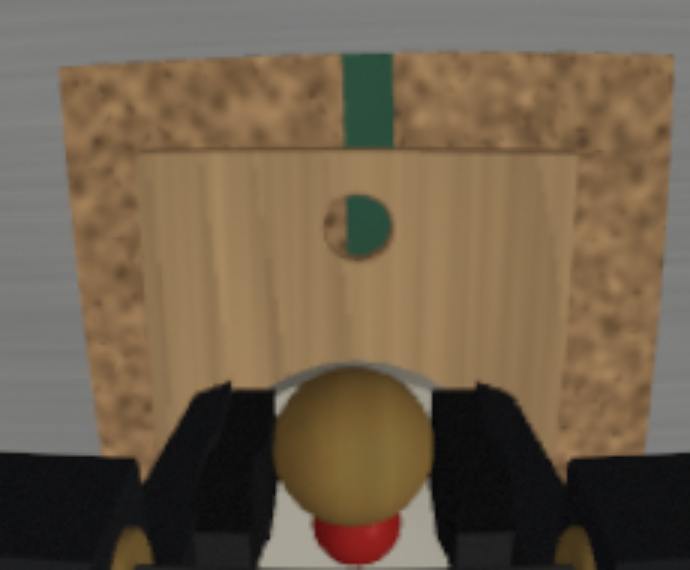

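The well centre is at crop (358,227), or full-frame (329.3,185.7). The bead is held, with the red ball behind it.

Run:
```python
from h import *
S=snap("wrist");p=at(S,(329.3,185.7),.010);print(p)
print(at(S,(210+140/3,110+150/3),.01),at(S,(210+577/3,110+153/3),.01))
step([p[0],p[1],.016],88.2)
```

```text
[0.46709051 0.18825321 0.01      ]
[0.4396316  0.12014475 0.01      ] [0.44455718 0.2583287  0.01      ]
shift [  0.6   1.3 132.7]
y heading 88.22 tilt z [-0.002  -0.0024 -1.    ]
rz(deg about tool z) 0.02
rotvec [-0.14 -0.11  0.02]
```

```bash
python3 -m pendant '[[0.6,[0,2,30],[0,0,0]],[0.6,[0,0,40],[0,0,0]],[0.6,[0,0,35],[0,0,0]],[0.6,[0,0,15],[0,0,0]],[0.6,[0,0,0],[0,0,0]],[0.6,[0,0,0],[0,0,0]]]'
python3 -c "
from h import *
step([.4675,.1892,.0145],88.2)"
```

```text
clock: 16.18
tool_pos: [0.4687, 0.1909, 0.0302]
eef_rot: [0.015, 1.0, 0.0, 0.0]
contact_force: [0.1, -0.2, 0.1]
opening: 0.307
finger_force: 10.0
shift [ 1.1 -1.7 15.7]
y heading 88.27 tilt z [ 4.e-04  1.e-04 -1.e+00]
rz(deg about tool z) 0.07
rotvec [0.01 0.02 0.07]
```

```bash
python3 -m pendant '[[0.6,[1,-2,9],[0,0,0]],[0.6,[0,0,6],[0,0,0]],[0.6,[0,0,0],[0,0,0]],[0.6,[0,0,0],[0,0,0]]]'
python3 -m pendant '[[0.2,[0,0,0],[0,0,0]],[-0.1,[0,0,0],[0,0,0]],[-0.1,[0,0,0],[0,0,0]],[-0.1,[0,0,0],[0,0,0]]]'
python3 -m pendant '[[-0.1,[0,0,-15],[0,0,0]],[-0.1,[0,0,-30],[0,0,0]],[-0.1,[0,0,-45],[0,0,0]],[-0.1,[0,0,-60],[0,0,0]],[-0.1,[0,0,-60],[0,0,0]],[-0.1,[0,0,0],[0,0,0]],[-0.1,[0,0,0],[0,0,0]]]'
python3 - <<'E'
from h import *
S=snap("wrist");print(r.get_state()["q"].round(2))
for c,a in blobs(S[0],(10,150,60),(30,255,255),(290,140,375,280),amin=60): print(c,a,at(S,c,.0187))
for c,a in blobs(S[0],(0,150,60),(5,255,255),(200,200,450,350),amin=60): print("red",c,a,at(S,c,.0313))
step([.562,.186,.22],-1.8)
E
```

```text
clock: 16.68
tool_pos: [0.4671, 0.1895, 0.0147]
eef_rot: [0.014, 1.0, -0.0, -0.0]
contact_force: [0.4, -0.5, -1.0]
opening: 0.305
finger_force: 10.0
clock: 17.18
tool_pos: [0.4672, 0.1896, 0.0147]
eef_rot: [0.014, 1.0, 0.0, 0.0]
contact_force: [-0.2, 0.0, 0.1]
opening: 0.551
finger_force: 0.0
clock: 18.05
tool_pos: [0.4669, 0.1888, 0.2242]
eef_rot: [0.015, 1.0, -0.001, -0.0]
contact_force: [-1.0, -0.6, 0.0]
opening: 0.55
finger_force: 0.0
[ 0.08  0.7  -0.93  1.92  0.72  0.9   0.32]
[326.  171.2] 233 [0.46711166 0.18611824 0.0187    ]
red [328.  249.9] 415 [0.56226    0.18577562 0.0313    ]
shift [-95.4   0.2   3.4]
y heading 88.34 tilt z [-0.0018 -0.0019 -1.    ]
rz(deg about tool z) -89.86
rotvec [-1.000e-02 -1.600e-01 -8.986e+01]
```

```bash
python3 -m pendant '[[-0.1,[-48,0,0],[0,0,10]],[-0.1,[-47,8,0],[0,0,10]],[-0.1,[0,0,0],[0,0,10]],[-0.1,[0,0,0],[0,0,10]],[-0.1,[0,0,0],[0,0,10]],[-0.1,[0,0,0],[0,0,10]],[-0.1,[0,0,0],[0,0,10]],[-0.1,[0,0,0],[0,0,10]]]'
python3 -m pendant '[[-0.1,[0,0,0],[0,0,10]],[-0.1,[0,0,0],[0,0,0]],[-0.1,[0,0,0],[0,0,0]]]'
python3 - <<'E'
from h import *
S=snap("wrist","w6");print(r.get_state()["q"].round(2))
step([.562,.186,.092],-1.8)
T=snap("top","t6")
for c,a in blobs(S[0],(0,150,60),(5,255,255),(200,100,450,350),amin=30): print("red",c,a,at(S,c,.0313))
for p in ([.562,.186,.118],): print(p)
E
```

```text
clock: 19.1
tool_pos: [0.5618, 0.1859, 0.2225]
eef_rot: [0.656, 0.755, -0.002, -0.001]
contact_force: [-1.1, 0.6, 0.7]
opening: 0.553
finger_force: 0.0
clock: 19.48
tool_pos: [0.5623, 0.1863, 0.2236]
eef_rot: [0.716, 0.698, -0.001, -0.0]
contact_force: [0.4, -0.0, -0.2]
opening: 0.547
finger_force: 0.0
[-0.12  0.7  -0.49  1.67  0.4   0.88 -0.8 ]
shift [ -0.3  -0.2 131.8]
y heading -1.51 tilt z [-1.5e-03 -7.0e-04 -1.0e+00]
rz(deg about tool z) 0.29
rotvec [-0.08  0.04  0.29]
red [316.8 173.7] 51 [0.55053816 0.18568797 0.0313    ]
red [336.8 173.5] 66 [0.57293596 0.18536137 0.0313    ]
[0.562, 0.186, 0.118]
```

View pics/w6.png

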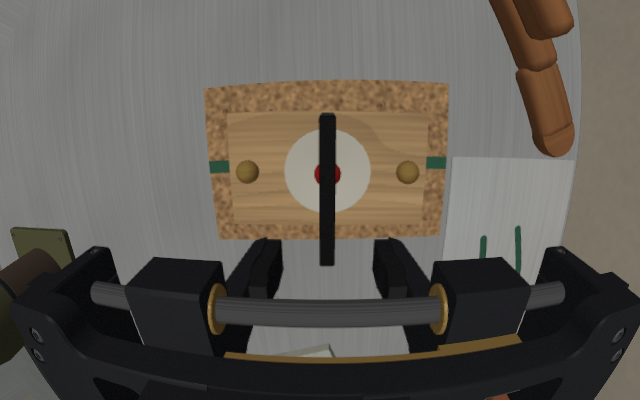

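Both beads sit symmetrically at (247,172) and (407,172), the ball is centred at (327,173), and the bar runs from (327,115) to (328,265).

```bash
python3 - <<'E'
from h import *
S=snap("wrist")
for p,z in(((327.5,117),.118),((327.5,140),.118),((327.5,173),.118),((247,172),.0187),((407.5,172),.0187)): print(at(S,p,z).round(4))
g=[i for i in (cv2.cvtColor(S[0],cv2.COLOR_RGB2GRAY)[200,290:370]<60).nonzero()[0]+290];print(g[0],g[-1],at(S,((g[0]+g[-1])/2,200),.118))
E
python3 -m pendant '[[-0.1,[0,0,30],[0,0,0.3]],[-0.1,[0,0,40],[0,0,0]],[-0.1,[0,0,30],[0,0,0]],[-0.1,[0,0,20],[0,0,0]],[-0.1,[0,0,10],[0,0,0]],[-0.1,[0,0,0],[0,0,0]],[-0.1,[0,0,0],[0,0,0]]]'
python3 -c "
from h import *
step([.562,.186,.092],-1.8)"
```

```text
[0.5647 0.2524 0.118 ]
[0.5642 0.2335 0.118 ]
[0.5635 0.2059 0.118 ]
[0.4674 0.1879 0.0187]
[0.6579 0.1829 0.0187]
320 334 [0.56245899 0.18226178 0.118     ]
clock: 20.5
tool_pos: [0.5634, 0.1868, 0.0955]
eef_rot: [0.719, 0.695, 0.001, 0.0]
contact_force: [0.6, -0.0, -0.4]
opening: 0.553
finger_force: 0.0
shift [-0.9 -1.4  3.5]
y heading -1.95 tilt z [ 1.5e-03  7.0e-04 -1.0e+00]
rz(deg about tool z) -0.15
rotvec [ 0.08 -0.04 -0.15]
```

```bash
python3 -m pendant '[[0.2,[-1,-1,4],[0,0,0]],[0.4,[0,0,0],[0,0,0]],[0.5,[0,0,0],[0,0,0]],[0.6,[0,0,0],[0,0,0]],[0.8,[0,0,0],[0,0,0]],[0.9,[0,0,0],[0,0,0]],[1,[0,0,0],[0,0,0]],[1,[0,0,0],[0,0,0]]]' 4
python3 -m pendant '[[1,[0,0,0],[0,0,0]],[1,[0,0,0],[0,0,0]],[1,[0,0,0],[0,0,0]],[1,[0,0,0],[0,0,0]]]' 30
```

```text
clock: 21.5
tool_pos: [0.5618, 0.1856, 0.0908]
eef_rot: [0.719, 0.695, -0.0, 0.0]
contact_force: [0.6, 0.5, 2.1]
opening: 0.157
finger_force: 4.0
clock: 22.0
tool_pos: [0.5618, 0.1856, 0.0908]
eef_rot: [0.719, 0.695, 0.0, 0.0]
contact_force: [-0.1, -0.1, 2.6]
opening: 0.156
finger_force: 30.0
```

```bash
python3 -m pendant '[[1,[0,0,-1],[0,0,0]],[1,[0,0,-2],[0,0,0]],[1,[0,0,-3],[0,0,0]],[1,[0,0,-4],[0,0,0]],[1,[0,0,-5],[0,0,0]],[1,[0,0,-5],[0,0,0]],[1,[0,0,-5],[0,0,0]],[1,[0,0,-5],[0,0,0]]]'
python3 - <<'E'
from h import *
S=snap("wrist","w7");T=snap("scene","s7")
step([.562,.186,.192],-1.8);print(r.get_state()["moment"])
z=r.get_state()["tool_pos"][2]-.0908
for c,a in blobs(S[0],(0,150,60),(5,255,255),(200,100,450,350),amin=10): print("red",c,a,at(S,c,.0313+z))
for c,a in blobs(T[0],(0,150,60),(5,255,255),(335,200,505,395)): print("red",c,a,at(T,c,.0313+z))
a=cv2.resize(S[0][60:310,180:480],None,fx=1.2,fy=1.2);b=cv2.resize(T[0][200:400,330:530],(300,300));cv2.imwrite("pics/w7c.png",np.hstack([a,b])[:,:,::-1])
E
```

```text
clock: 23.0
tool_pos: [0.5618, 0.1856, 0.1211]
eef_rot: [0.719, 0.695, 0.0, 0.0]
contact_force: [0.0, -0.0, -5.2]
opening: 0.154
finger_force: 30.0
shift [  0.2  -0.1 -70.6]
y heading -1.95 tilt z [ 1.2e-03  5.0e-04 -1.0e+00]
rz(deg about tool z) -0.15
rotvec [ 0.07 -0.03 -0.15]
[-0.06688725 -0.11611499 -0.00752045]
red [308.8 214.5] 63 [0.54906823 0.18604529 0.06188764]
red [345.1 214.9] 62 [0.57474532 0.18487802 0.06188764]
red [424.3 290. ] 132 [0.56190716 0.18810369 0.06188764]
```

View pics/w7c.png

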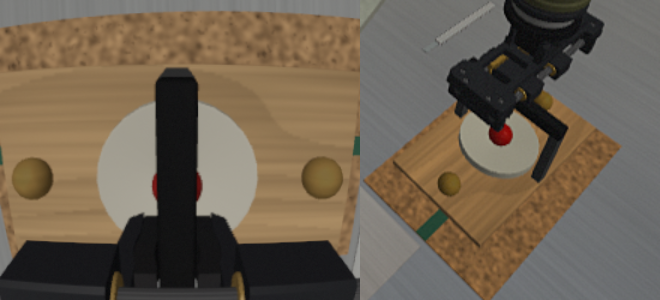

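The tray is up 30 mm, level, with both beads seated and the ball under the bar in the dish's middle. Lifting on.

```bash
python3 -m pendant '[[1,[0,0,-5],[0,0,0]],[1,[0,0,-7],[0,0,0]],[1,[0,0,-9],[0,0,0]],[1,[0,0,-9],[0,0,0]],[1,[0,0,-9],[0,0,0]],[1,[0,0,-9],[0,0,0]],[1,[0,0,-8],[0,0,0]],[1,[0,0,-6],[0,0,0]]]'
python3 -m pendant '[[1,[0,0,-4],[0,0,0]],[1,[0,0,-3],[0,0,0]],[1,[0,0,-1],[0,0,0]],[1,[0,0,0],[0,0,0]],[1,[0,0,0],[0,0,0]],[1,[0,0,0],[0,0,0]]]'
python3 - <<'E'
from h import *
S=snap("wrist");T=snap("scene")
step([.562,.186,.190],88.2);print(r.get_state()["q"].round(2))
z=r.get_state()["tool_pos"][2]-.0908
for c,a in blobs(S[0],(0,150,60),(5,255,255),(200,100,450,350),amin=10): print("red",c,a,at(S,c,.0313+z))
for c,a in blobs(T[0],(0,150,60),(5,255,255),(335,150,505,395)): print("red",c,a,at(T,c,.0313+z))
E
```

```text
clock: 24.1
tool_pos: [0.5619, 0.1856, 0.1833]
eef_rot: [0.719, 0.695, 0.0, 0.0]
contact_force: [-0.9, 0.1, -3.8]
opening: 0.155
finger_force: 30.0
clock: 24.85
tool_pos: [0.5617, 0.1855, 0.1905]
eef_rot: [0.719, 0.695, -0.0, -0.0]
contact_force: [-0.2, 0.7, -3.1]
opening: 0.154
finger_force: 30.0
shift [0.4 0.2 0.6]
y heading -1.95 tilt z [-1.e-04 -1.e-04 -1.e+00]
rz(deg about tool z) 89.85
rotvec [-0.000e+00  1.000e-02  8.985e+01]
[-0.13  0.74 -0.47  1.71  0.43  0.8  -0.84]
red [308.8 214.5] 63 [0.54893875 0.18594292 0.13111865]
red [345.1 214.8] 62 [0.57464262 0.18485311 0.13111865]
red [431.6 266.9] 184 [0.56012989 0.18603995 0.13111865]
```

```bash
python3 -m pendant '[[1,[0,0,0],[0,0,-1]],[1,[0,0,0],[0,0,-2]],[1,[0,0,0],[0,0,-3]],[1,[0,0,0],[0,0,-4]],[1,[0,0,0],[0,0,-4]],[1,[0,0,0],[0,0,-4]],[1,[0,0,0],[0,0,-4]],[1,[0,0,0],[0,0,-4]]]'
python3 - <<'E'
from h import *
S=snap("wrist");T=snap("scene")
for s in(S,T):
  for c,a in blobs(s[0],(0,150,60),(5,255,255),(200,150,505,395),amin=10): print("red",c,a,at(s,c,.131))
step([.562,.186,.190],88.2)
E
```

```text
clock: 25.95
tool_pos: [0.5619, 0.1854, 0.1907]
eef_rot: [0.543, 0.84, -0.0, 0.0]
contact_force: [-0.0, -0.3, -4.9]
opening: 0.149
finger_force: 30.0
red [308.8 214.2] 60 [0.54988678 0.18004333 0.131     ]
red [345.1 214.8] 65 [0.57355889 0.19021334 0.131     ]
red [431.5 266.6] 186 [0.55961825 0.18549718 0.131     ]
shift [0.5 0.4 0.6]
y heading 24.1 tilt z [-2.e-04  0.e+00 -1.e+00]
rz(deg about tool z) -64.1
rotvec [-0.00e+00 -1.00e-02 -6.41e+01]
```

The ball is steady, so I'm continuing the turn.

```bash
python3 -m pendant '[[1,[0,0,0],[0,0,-2]],[1,[0,0,0],[0,0,-4]],[1,[0,0,0],[0,0,-4]],[1,[0,0,0],[0,0,-4]],[1,[0,0,0],[0,0,-4]],[1,[0,0,0],[0,0,-4]],[1,[0,0,0],[0,0,-4]],[1,[0,0,0],[0,0,-4]]]'
python3 -m pendant '[[1,[0,0,0],[0,0,-4]],[1,[0,0,0],[0,0,-4]],[1,[0,0,0],[0,0,-4]],[1,[0,0,0],[0,0,-4]],[1,[0,0,0],[0,0,-4]],[1,[0,0,0],[0,0,-4]],[1,[0,0,0],[0,0,-4]],[1,[0,0,0],[0,0,-3]]]'
python3 -m pendant '[[1,[0,0,0],[0,0,-2]],[1,[0,0,0],[0,0,-1]],[1,[0,0,0],[0,0,-1]],[1,[0,0,0],[0,0,0]],[1,[0,0,0],[0,0,0]],[1,[0,0,0],[0,0,0]],[1,[0,0,0],[0,0,0]],[1,[0,0,0],[0,0,0]]]'
python3 - <<'E'
from h import *
S=snap("wrist","w8");T=snap("scene","s8")
for s in(S,T):
  for c,a in blobs(s[0],(0,150,60),(5,255,255),(200,150,505,395),amin=10): print("red",c,a,at(s,c,.131))
step([.562,.186,.190],89.5)
a=cv2.resize(S[0][60:310,180:480],None,fx=1.2,fy=1.2);b=cv2.resize(T[0][170:370,330:530],(300,300));cv2.imwrite("pics/w8c.png",np.hstack([a,b])[:,:,::-1])
E
```

```text
clock: 27.05
tool_pos: [0.5619, 0.1854, 0.1907]
eef_rot: [0.307, 0.952, -0.0, 0.0]
contact_force: [-1.0, 0.6, -2.7]
opening: 0.156
finger_force: 30.0
clock: 28.05
tool_pos: [0.562, 0.1853, 0.1906]
eef_rot: [0.042, 0.999, -0.0, 0.0]
contact_force: [-0.3, 0.8, -3.5]
opening: 0.153
finger_force: 30.0
clock: 29.05
tool_pos: [0.5618, 0.1856, 0.1907]
eef_rot: [0.008, 1.0, -0.0, 0.0]
contact_force: [0.0, 0.7, -3.3]
opening: 0.152
finger_force: 30.0
red [345.1 214.7] 67 [0.56177415 0.19741301 0.131     ]
red [308.8 214.7] 52 [0.56136186 0.17164902 0.131     ]
red [431.6 266.3] 182 [0.55893217 0.18522908 0.131     ]
shift [-0.2  0.4  0.7]
y heading 89.05 tilt z [ 0.e+00 -1.e-04 -1.e+00]
rz(deg about tool z) -0.45
rotvec [-0.    0.   -0.45]
```

View pics/w8c.png

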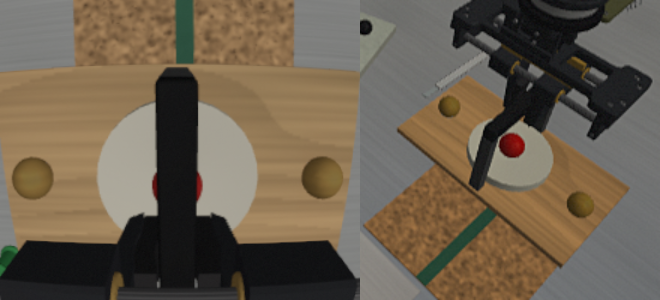

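The tray is level and crosswise above the mat, the beads are in both wells, the ball is centred, and the arm is still. Handing in.

```bash
python3 -c "
from plant import r
print(r.finish_job())"
```

```text
the job is handed in; nothing more can be done
None
```

I handed the job in at about 29 s, though no verdict came back: both gold beads are in the tray's wells, and the arm holds the tray by its bar, level and crosswise about 10 cm above the mat, with the red ball centred.

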